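# Index the carving board and lock it

## Task

Turn the dark carving board on its steel pin, by pushing the edge of the board near a free corner, until the notch in its end squarely faces the steel locking tongue; then push the tongue's red knob so that the tongue slides fully home in the notch and locks the board. The rabbit on the board is freshly carved: do not touch it, and leave everything else on the bench where it is.

Things in the scene. Friction and masses are not known exactly. Their poses are not given: they have to be found in the camera images.
- fixture: Steel bench fixture, fixed. Origin: on the bench top (z = 0), on the axis of the upright pivot pin (20 mm diameter; its 40 mm head, 24 to 32 mm high, keeps the board on). +x points level from the pin along the tongue's line; z up. Two dark guide rails 21 mm high stand 170 to 245 mm out along +x, 10 to 26 mm either side of that line. When the board is right its x lies along the fixture's x.
- board: Dark board 175 x 110 x 22 mm, about 0.6 kg, flat on the bench, hole over the pin: it only swings; friction holds it. Origin: hole axis, underside; +x to the free notched end. x -40 to 135, y -55 to 55 mm; free corners (135, +-55). Starts 0.5 to 0.95 rad counterclockwise from the fixture's x (seen from above): push its +y edge clockwise. A notch 23 mm wide, 32 deep is in mid free end.
- board_notch (a point): Middle of the notch's mouth at the board's top edge: board (135, 0, 22) mm.
- carving: Pale carved rabbit glued on the board, not to be touched. Origin: board (8, 0, 22) mm, axes as the board's. It covers board x from 30 to 95 mm, y from -40 to +40 mm, and its top is 70 mm above the bench.
- tongue (a joint): Slide of the steel tongue, m: 0 withdrawn, 0.058 fully home at its stop; grows towards the pin (fixture -x). Bar 18 mm wide, 4 to 20 mm high; its pointed nose is 170 mm from the pin's axis at 0, 112 at 0.058. Starts at 0 to 0.016, clear of the board's swing. 2 N friction, no spring. The nose centres the board if its heading is within about 0.05 rad.
- tongue_knob (a point): Top centre of the red knob on the tongue: upright cylinder 26 mm diameter from 28 to 60 mm above the bench, 215 mm from the pin's axis when the tongue is at 0. It moves with the tongue; push it from its far side towards the pin.
- blank: Pale wood block 110 x 60 x 50 mm, origin at its underside's centre. Leave it alone.
- gouge: Gouge lying flat, 200 mm long along its x, handle 24 mm wide and 22 mm high on its -x side, origin at its underside near its middle. Leave it alone.
- oil: Amber jar with black cap, 60 mm diameter, 100 mm high, origin at its underside's centre. Leave it alone.
- mallet: Wooden mallet lying flat, 240 mm long along its x, head 70 x 120 x 60 mm at its +x end. Leave it alone.
- mug: White mug, 80 mm diameter, 90 mm high, origin at its underside's centre. Leave it alone.
- bird: Brown wooden bird on a round foot, 165 mm long along its x, 95 mm high, origin at its foot. Leave it alone.
Mind the look-alikes: they are no part of the job. What is shaped like the board but turquoise is not meant.

How it is judged (in metres and radians):
On the way:
1. the board is turned so that its notch faces the tongue (within 0.1 rad) (angle between the x axis of board and the x axis of fixture, either way round below 0.1 rad and x of board_notch in the frame of fixture above 0.12 m), for 0.2 s.
At the end, for the whole second after the job is handed in: The tongue is home to within 5 mm (slide above 0.053) in the notch, and the board lies flat on its pin (origins within 6 mm, tilt under 0.05 rad), its x axis along the fixture's within 0.05 rad with the notched end towards the tongue, at rest (angle between the x axis of board and the x axis of fixture, either way round below 0.05 rad and x of board_notch in the frame of fixture above 0.12 m and value of joint tongue above 0.053 m and angle between board's own z axis and vertical below 0.05 rad and distance between board and fixture below 0.006 m and linear speed of board below 0.01 m/s and angular speed of board below 0.05 rad/s); the robot touches nothing.
It fails at once if the carved rabbit is touched (over 1 N) (contact force between carving and the fingers above 1 N or contact force between carving and the arm above 1 N).
It fails at once if something else on the bench is moved by more than 30 mm (distance of any of blank, gouge, oil, mallet, mug, bird from where it was at the start of the episode above 0.03 m).
It also fails if it takes over 54 s, if anything falls off the work surface, if the arm or the gripper's body presses on something with over 40 N, if the wrist force passes 120 N, or if a joint passes its speed limit or range.

## Robot

A 7-joint arm with a two-finger parallel gripper is mounted at the origin on the work surface. World frame = base frame: x ahead of the robot, y to its left, z up, the work surface at z = 0. Lengths are in m, angles in degrees, forces in N, time in s.
With the tool pointing down it reaches from about 0.425 to 0.875 m from the base axis. Payload 4.7 kg.
Tool frame: the origin (TCP) lies at the very end of the fingers, on their centre line; the grasp point (between the pads) lies 19 mm behind it; y points along the fingers, z is the direction in which the jaws open and shut, and the axes are right-handed (so a half turn about y gives the same grasp; the last joint's range is limited). The gripper opens to 87 mm and grips with 3 to 60 N. Pads are 19 mm wide; open, the fingers measure 117 mm over their backs; the gripper's body (75 mm by 190 mm) begins 51 mm behind the grasp point.
Start: joints at [72.256, 18.392, -4.016, 83.108, 1.295, 78.541, -3.26], TCP at [0.207, -0.616, 0.223] pointing down, gripper open.
Joint ranges: [-163.93, 163.93], [-17.29, 119.83], [-79.2, 71.16], [3.27, 140.29], [-89.18, 269.18], [5.43, 117.66], [-154.24, 154.24]. Speed limits (degrees/s): [147.25, 147.25, 180, 180, 180, 180, 180].

## Interface

Orientations are given as [roll, pitch, yaw] about the fixed x, y, z axes, in that order (R = Rz(yaw) Ry(pitch) Rx(roll)).
In Python, from cell import env gives the robot as it stands.
- The arm moves only by the shell command python3 -m pendant 'ROWS' [FORCE]. ROWS is JSON, one flat list of numbers, 7 for each row, row after row: the shift along the world's x, y, z in units of 40 mm (1.0 is 40 mm), then the turn, a rotation vector about the world's x, y, z in units of 10 degrees (1.0 is 10 degrees), then the finger opening in mm, from 0 to 87. In form: [x, y, z, wx, wy, wz, jaw, x, y, z, wx, wy, wz, jaw, ...]. A call has 1 to 10 rows; each row shifts and turns the commanded pose from where the row before left it; what a row does not reach is not made up. A row lasts 1/8 s, in which the tool goes at most 62.5 mm and 10.7 degrees, less where a joint would pass 70% of its speed; a pose out of reach is approached as far as the arm can. A call is refused whole if a number of a shift passes 1 or a number of a turn 1, either way. A call with a gripper value outside its range is refused whole. The fingers move at their own pace and stop on an object; FORCE is the grip in N (left out, the last holds). Time passes only in rows, so rows that do not move let the fingers close. It gives the time, the measured TCP pose, the force and the opening at its end, in the units of the state.
- env.get_obs(): the state, without advancing time (a new reading comes with each control period).
- env.read_camera(name): name is "side" or "top" or "wrist"; returns a dict with "image" (420x560x3 uint8, red, green, blue), "fx", "fy", "cx", "cy" (pixels), "cam_to_world" (4x4, takes a point from camera to world coordinates). Camera axes: x right, y up, looking along -z (the intrinsics and any distortion apply to the point x, -y, -z); pixel columns grow to the right and rows downward; lengths in m; the calibration is good to about 2 mm. A picture is of the moment at which its call begins. There is no depth.
- env.sign_off(): hands the job in, once; it reports no verdict.
The state is a dict: "time_s": time; "qpos": joint angles; "joint_velocities": joint speeds; "effort": joint torques, N m; "tool_pos": TCP position; "tool_rot": TCP orientation; "force": force on the tool from outside, world axes, zero at the start; "wrist_torque": the same for the moment, N m; "grip_width": finger opening in m.
Only numpy, scipy, OpenCV 4.12 (cv2) and the standard library are available. Lean on these libraries where they do the work, as an engineer would, in place of code of your own. Each camera call takes 0.05 s, during which the arm holds its last target.

## Working session

There is one attempt and no reset: what is moved stays moved. The work goes in short steps, Python scripts to look and compute and a shell command to move; the robot and the scene stay as the last step left them, time stands still between calls to the robot, and variables do not carry over. Pictures are saved under pics/ and viewed, and the job is handed in when it is done.

```bash
ls; mkdir -p pics
python3 - <<'E'
from cell import env
import cv2
o=env.get_obs();print(o)
for n in("side","top","wrist"):
    c=env.read_camera(n);cv2.imwrite(f"pics/{n}0.png",c["image"][:,:,::-1])
    print(n,{k:v for k,v in c.items() if k!="image"})
E
```

```text
pics
{'time_s': 0.0, 'qpos': array([72.25735689, 18.44116773, -4.0162126 , 83.17394878,  1.29553672,
       78.54065604, -3.26100268]), 'joint_velocities': array([-0.0428628 ,  0.00448175,  0.02181975,  0.05551447, -0.08770645,
        0.01179585,  0.07103824]), 'effort': array([-3.89510287e-04, -4.91285419e+01, -4.03964818e-01, -3.12524843e+01,
       -6.36920985e-02,  4.38659429e-02,  2.01339521e-04]), 'tool_pos': array([ 0.20657301, -0.61572469,  0.22144607]), 'tool_rot': array([-9.01104975e+01, -5.98762134e-03, -1.61447872e+02]), 'force': array([-0.15881702, -0.24236124,  0.62579139]), 'wrist_torque': array([-0.0135156 , -0.02987471, -0.03228318]), 'grip_width': 0.08712117088447217}
side {'fx': 385.3176762195776, 'fy': 385.3176762195776, 'cx': 282.1902841906197, 'cy': 206.56276461722504, 'cam_to_world': array([[ 0.98010011,  0.16293368, -0.11338599,  0.28482982],
       [-0.19769452,  0.74966812, -0.63159686, -0.94133557],
       [-0.01790654,  0.64144394,  0.7669609 ,  1.19863574],
       [ 0.        ,  0.        ,  0.        ,  1.        ]])}
top {'fx': 391.91891218168547, 'fy': 391.91891218168547, 'cx': 281.9806169996672, 'cy': 210.88903299845722, 'cam_to_world': array([[-0.01203618,  0.99743357, -0.07057902,  0.3610804 ],
       [-0.9999221 , -0.0117728 ,  0.00414653, -0.03959764],
       [ 0.00330498,  0.07062343,  0.99749757,  1.27607296],
       [ 0.        ,  0.        ,  0.        ,  1.        ]])}
wrist {'fx': 314.7137691342692, 'fy': 314.7137691342692, 'cx': 276.17908284455734, 'cy': 209.24312898304504, 'cam_to_world': array([[ 0.31766292,  0.90681909,  0.27707294,  0.28196666],
       [-0.94820159,  0.30441494,  0.09080354, -0.59101066],
       [-0.00200276, -0.29156592,  0.95654864,  0.38289824],
       [ 0.        ,  0.        ,  0.        ,  1.        ]])}
```

View pics/side0.png

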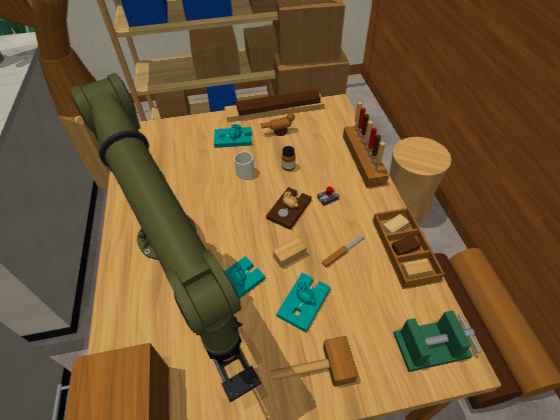

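View pics/top0.png

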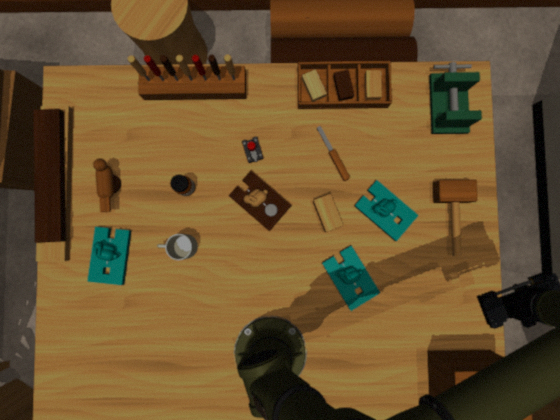

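View pics/wrist0.png

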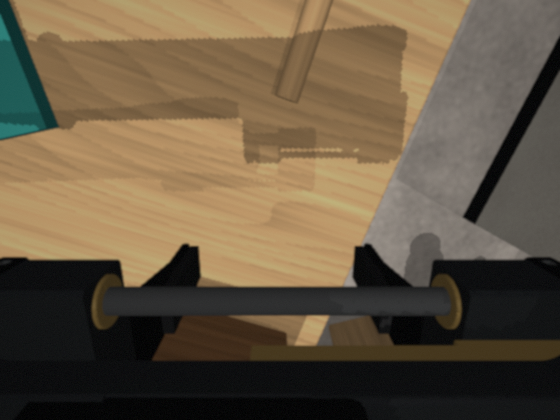

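Candidates: dark board with rabbit at top (261,200) / side (289,208). The turquoise copies at top (386,209), (351,278) and (109,256), the dark block in the tray (344,85) and the brown plank (50,175) are rejected. The red knob is at top (252,146). The red tool handles in the rack, at (152,66), (182,66) and nearby, are rejected too. Next is a close crop to check the choice.

```bash
cat > h.py <<'E'
import numpy as np,cv2
def ray(c,u,v):
    M=c["cam_to_world"];d=np.array([(u-c["cx"])/c["fx"],-(v-c["cy"])/c["fy"],-1.]);return M[:3,3],M[:3,:3]@d
def onz(c,u,v,z):
    o,d=ray(c,u,v);return (o+d*(z-o[2])/d[2])
def proj(c,p):
    M=c["cam_to_world"];q=M[:3,:3].T@(np.array(p)-M[:3,3]);return c["cx"]+c["fx"]*q[0]/-q[2],c["cy"]-c["fy"]*q[1]/-q[2]
E
python3 - <<'E'
import cv2,numpy as np
a=cv2.imread("pics/top0.png")[125:240,215:305]
b=cv2.imread("pics/side0.png")[175:235,255:350]
a=cv2.resize(a,None,fx=5,fy=5,interpolation=cv2.INTER_CUBIC);b=cv2.resize(b,(340,215),interpolation=cv2.INTER_CUBIC)
o=np.zeros((575,795,3),np.uint8);o[:575,:450]=a;o[:215,455:795]=b
cv2.imwrite("pics/crop0.png",o)
E
```

```text
(no output)
```

View pics/crop0.png

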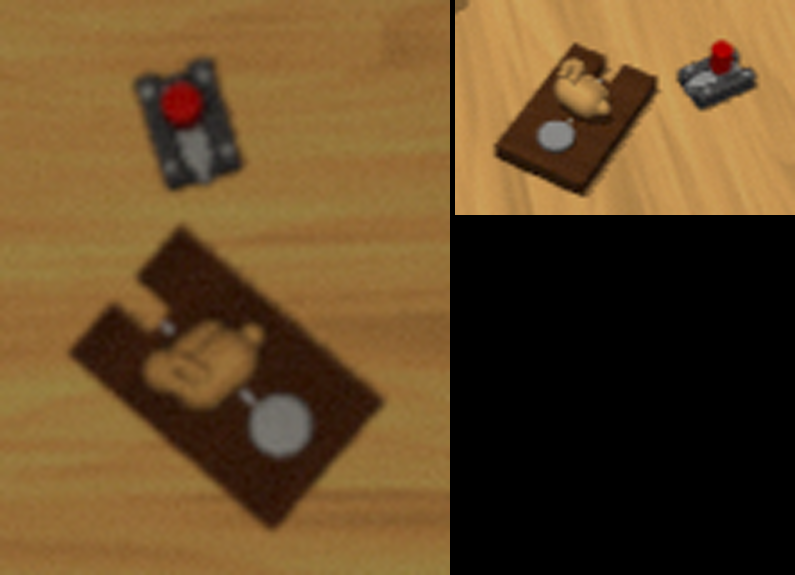

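The crop confirms the choice: dark board with rabbit and steel pin head at top (271,210), notch pointing up-left, red knob on the fixture at (251,146). Now measuring with masks.

```bash
cat > meas.py <<'E'
import numpy as np,cv2
from h import *
def blob(m,near,minA=8):
    n,l,s,c=cv2.connectedComponentsWithStats(m.astype(np.uint8))
    k=[i for i in range(1,n) if s[i,4]>=minA]
    if not k: return None,None
    i=min(k,key=lambda i:np.hypot(*(c[i]-near)));return c[i],l==i
def red(c,near):
    im=c["image"].astype(int);return blob((im[...,0]>110)&(im[...,1]<60)&(im[...,2]<60),near)
def grey(c,near):
    im=c["image"].astype(int);return blob((im.max(2)-im.min(2)<25)&(im.max(2)>95),near,30)
def dark(c,near):
    im=c["image"].astype(int);return blob((im.max(2)<85)&(im[...,0]>im[...,2]+5)&(im[...,2]<45),near,300)
E
python3 - <<'E'
from cell import env
from meas import *
c=env.read_camera("top");s=env.read_camera("side")
g,_=grey(c,(271,211));r,_=red(c,(252,146));print("px",g,r)
P=onz(c,*g,.032);K=onz(c,*r,.060)
gs,_=grey(s,(283,213));rs,_=red(s,(330,190));print("side px",gs,rs,onz(s,*gs,.032),onz(s,*rs,.05))
print("pin",P,"knob",K,np.linalg.norm((K-P)[:2]),np.degrees(np.arctan2(*(K-P)[1::-1])))
d,m=dark(c,(261,200));cn=max(cv2.findContours(m.astype(np.uint8),0,1)[0],key=cv2.contourArea)
b=cv2.boxPoints(cv2.minAreaRect(cn));
for q in b:
    w=onz(c,*q,.022);print(q,w,np.linalg.norm((w-P)[:2]))
def f(n,a,z):
    print(n,onz(c,*a,z))
f("oil",(181,184),.1);f("mug",(180,247),.09);f("blank",(327,212),.05)
print(onz(c,319,127,.01),onz(c,345,178,.01))
E
```

```text
px [270.5106383  209.75531915] [250.78947368 145.05263158]
side px [282.84375  212.203125] [329.36363636 188.31818182] [ 0.45412405 -0.00925451  0.032     ] [0.65967229 0.05821147 0.05      ]
pin [ 0.45315392 -0.00831049  0.032     ] knob [0.65599111 0.05100719 0.06      ] 0.21133270659970912 16.30102320823006
[228.3477  195.36801] [0.50187684 0.12702797 0.022     ] 0.1438416503335842
[250.75127 169.51776] [0.58500638 0.05447654 0.022     ] 0.14603863635917746
[291.41113 204.75635] [ 0.46920027 -0.07533415  0.022     ] 0.06891775166821838
[269.00757 230.6066 ] [ 0.38713019 -0.00258956  0.022     ] 0.06627111665722311
oil [0.52930828 0.25951865 0.1       ]
mug [0.33960844 0.2638966  0.09      ]
blank [ 0.44267248 -0.1858599   0.05      ]
[ 0.72584339 -0.16995517  0.01      ] [ 0.55570576 -0.25156244  0.01      ]
```

```bash
python3 -m pendant '[0.66,0.95,0,0,0,0.2,0, 0.66,0.95,0,0,0,0.2,0, 0.66,0.95,0,0,0,0.2,0, 0.66,0.95,0,0,0,0.2,0, 0.66,0.95,0,0,0,0.2,0, 0.66,0.95,0,0,0,0.2,0, 0.66,0.95,0,0,0,0.2,0, 0.66,0.95,0,0,0,0.2,0, 0.66,0.95,0,0,0,0.2,0, 0.66,0.95,0,0,0,0.2,0]' 20
```

```text
time_s: 1.5
tool_pos: [0.4714, -0.235, 0.2227]
tool_rot: [-90.0, -0.0, -141.4]
force: [0.5, -0.4, -0.7]
grip_width: 0.0018
```

```bash
python3 -m pendant '[0,0.94,0,0,0,0,0, 0,0.94,0,0,0,0,0, 0,0.94,0,0,0,0,0, 0,0.94,0,0,0,0,0, 0,0.94,0,0,0,0,0, 0,0.94,0,0,0,0,0, 0,0.94,0,0,0,0,0, 0,0.94,0,0,0,0,0, 0,0.94,0,0,0,0,0, 0,0.94,0,0,0,0,0]'
python3 - <<'E'
from cell import env
from meas import *
for n in("side","wrist"):
    c=env.read_camera(n);cv2.imwrite(f"pics/{n}1.png",c["image"][:,:,::-1])
t=env.read_camera("top")["image"][100:300,150:350,::-1];cv2.imwrite("pics/top1.png",cv2.resize(t,None,fx=3,fy=3))
print(env.get_obs()["qpos"])
E
```

```text
time_s: 2.75
tool_pos: [0.4706, 0.1408, 0.2227]
tool_rot: [-90.0, 0.0, -141.5]
force: [-0.3, -0.1, 0.1]
grip_width: 0.0004
[ 27.01998034   0.78749359 -46.7457251  103.6423388    0.57078875
  75.80294864 -71.03848275]
```

View pics/wrist1.png

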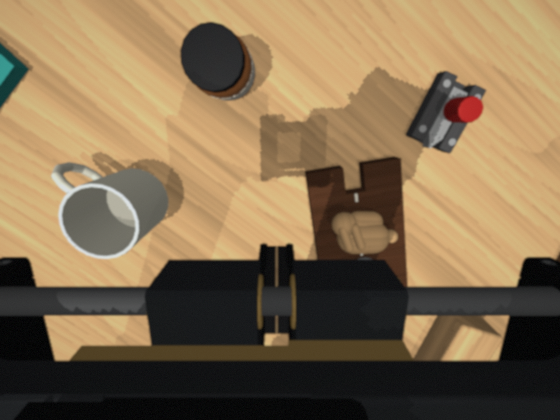

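View pics/side1.png

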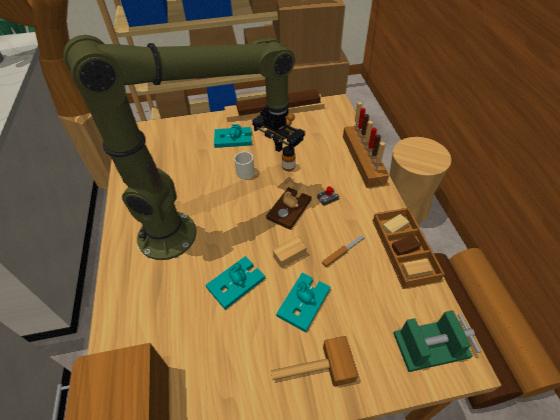

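View pics/top1.png

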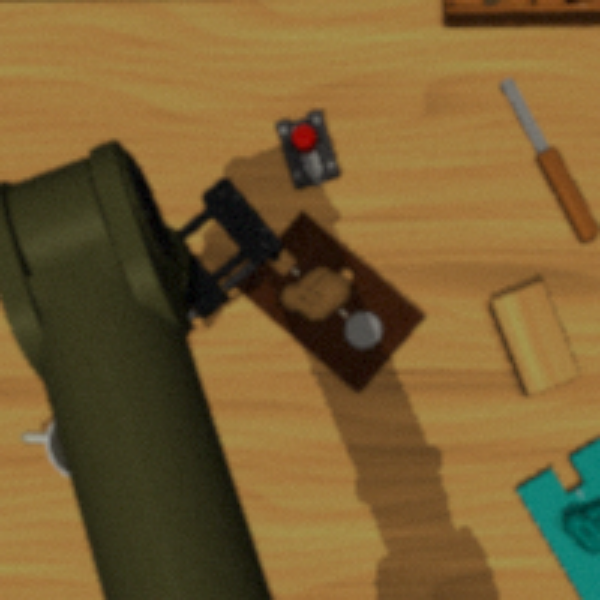

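The wrist view shows the board's free corners at (307,172) and (399,158), the knob at (468,108), and the fingers at (277,290) clear of the mug and oil. The side and top views show the hand clear of the board's +y side.

Run:
```python
from cell import env
from meas import *
c=env.read_camera("wrist")
r,_=red(c,(465,108));print(r)
A=onz(c,307,172,.022);B=onz(c,399.5,158,.022);K=onz(c,469,108,.06)
E1=onz(c,406,255,.022)
print(A,B,np.linalg.norm(A-B),"K",K)
u=A-B;print("head",np.degrees(np.arctan2(u[1],u[0]))-90, "edge",np.degrees(np.arctan2(*(B-E1)[1::-1])))
P=np.array([.4535,-.0085]);print(np.degrees(np.arctan2(*(K[:2]-P)[::-1])),np.linalg.norm(K[:2]-P))
print("tongue nose",onz(c,427,141,.012))
```

```text
[465.31965443 104.86393089]
[0.5036186  0.12338235 0.022     ] [0.58233211 0.05129848 0.022     ] 0.10673284953943131 K [0.65426847 0.04787349 0.06      ]
head 47.51732626757254 edge 49.06428739260442
15.68413558215319 0.20853285079817002
tongue nose [0.6175807  0.03662119 0.012     ]
```

```bash
python3 -m pendant '[0,0,-0.9,0,0,0,0, 0,0,-0.9,0,0,0,0, 0,0,-0.9,0,0,0,0, 0,0,-0.9,0,0,0,0, 0,0,-0.8,0,0,0,0, 0,0,-0.6,0,0,0,0, 0,0,-0.2,0,0,0,0]'
python3 - <<'E'
from cell import env
from meas import *
c=env.read_camera("wrist");cv2.imwrite("pics/wrist2.png",c["image"][:,:,::-1])
t=env.read_camera("side")["image"][110:250,210:370,::-1];cv2.imwrite("pics/side2.png",cv2.resize(t,None,fx=4,fy=4))
E
```

```text
time_s: 3.82
tool_pos: [0.4699, 0.1379, 0.0131]
tool_rot: [-90.1, -0.2, -141.6]
force: [0.8, -0.2, 0.4]
grip_width: 0.0005
```

View pics/wrist2.png

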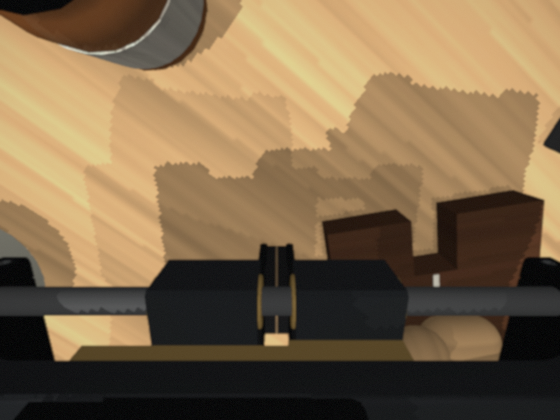

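View pics/side2.png

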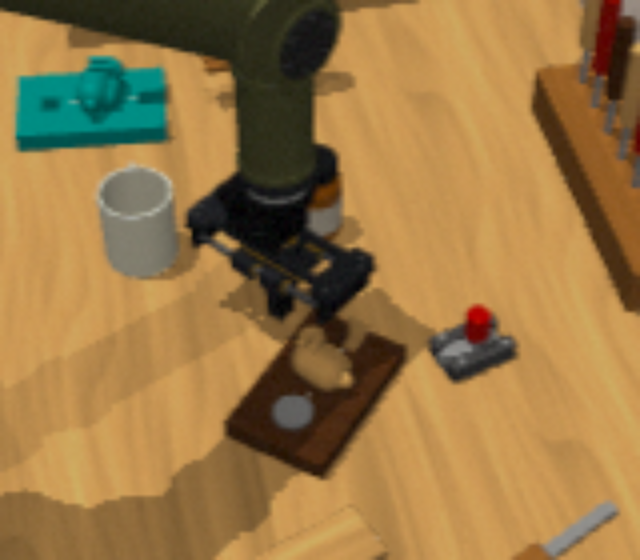

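```bash
python3 -m pendant '[0.125,-0.11,0.04,0,0,-0.1,0, 0.125,-0.11,0.03,0,0,-0.1,0, 0.245,-0.075,0,0,0,-0.2,0, 0.245,-0.075,0,0,0,-0.2,0, 0.23,-0.1,0,0,0,-0.2,0, 0.23,-0.1,0,0,0,-0.2,0, 0.21,-0.13,0,0,0,-0.2,0, 0.21,-0.13,0,0,0,-0.2,0, 0,0,0,0,0,0,0]'
cat > see.py <<'E'
import sys
from cell import env
from meas import *
k=sys.argv[1]
c=env.read_camera("wrist");cv2.imwrite(f"pics/wrist{k}.png",c["image"][:,:,::-1])
t=env.read_camera("side")["image"][110:250,210:370,::-1];a=cv2.resize(t,(400,350))
t=env.read_camera("top")["image"][110:250,200:360,::-1];b=cv2.resize(t,(400,350))
cv2.imwrite(f"pics/st{k}.png",np.hstack([a,b]))
E
python3 see.py 3
```

```text
time_s: 5.05
tool_pos: [0.537, 0.1053, 0.0174]
tool_rot: [-89.9, 0.1, -155.6]
force: [-0.2, 0.4, -0.2]
grip_width: 0.0005
```

View pics/wrist3.png

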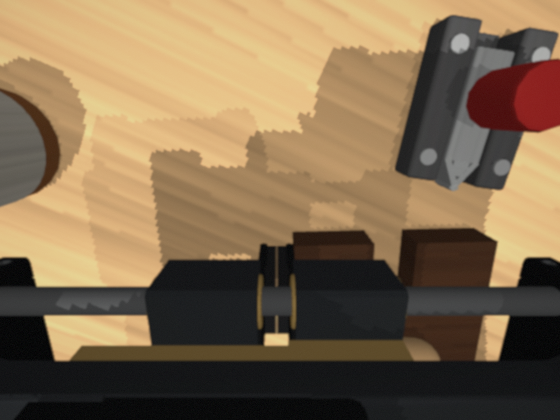

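View pics/st3.png

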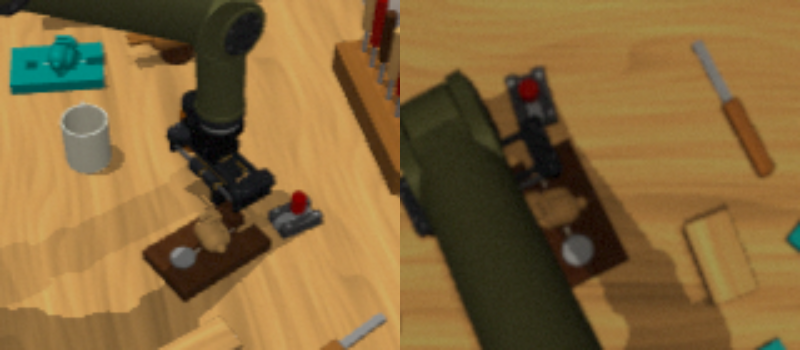

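Run:
```python
import cv2
a=cv2.imread("pics/wrist3.png");cv2.imwrite("pics/z3.png",cv2.resize(a[10:270,285:560],None,fx=2.9,fy=2.3,interpolation=cv2.INTER_CUBIC))
```

```text
(no output)
```

View pics/z3.png

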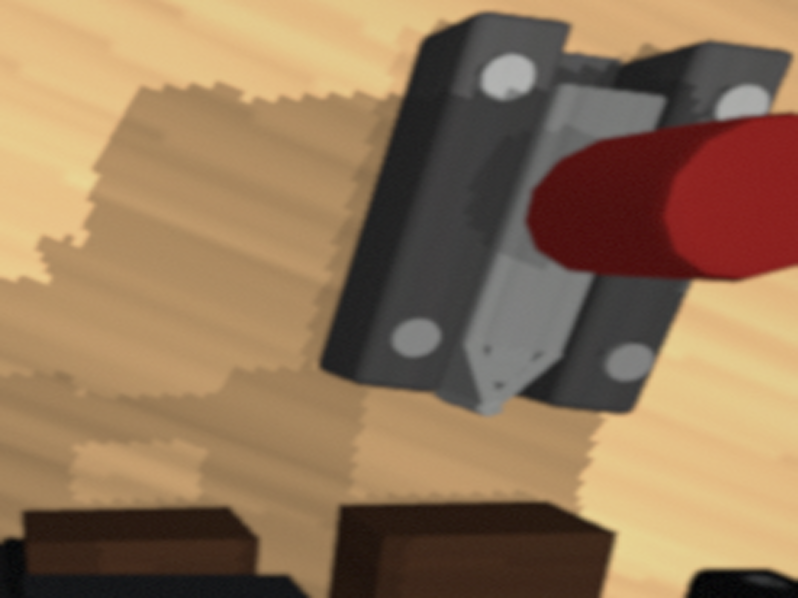

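Run:
```python
from cell import env
from meas import *
c=env.read_camera("wrist")
f=lambda x,y,z:onz(c,285+x/2.9,10+y/2.3,z)[:2]
ang=lambda a,b:np.degrees(np.arctan2(*(b-a)[::-1]))
print("board head",ang(f(613,533,.022),f(25,540,.022))-90,ang(f(613,533,.022),f(385,537,.022))-90)
L0,L1=f(360,382,.021),f(483,14,.021);R0,R1=f(630,412,.021),f(790,55,.021)
print("rails",ang(L0,L1),ang(R0,R1),"ends",ang(R0,L0)-90,(L0+R0)/2,np.linalg.norm(L0-R0),np.linalg.norm(L1-L0))
P=np.array([.4535,-.0085]);m=(L0+R0)/2;print("pin->rail mid",ang(P,m),np.linalg.norm(m-P))
n=(f(25,540,.022)+f(613,533,.022))/2;print("pin->notch",ang(P,n),np.linalg.norm(n-P))
```

```text
board head 25.436997951522073 25.87984821889509
rails 16.605676809450003 16.66431167466189 ends 16.574715076125443 [0.61552704 0.04133958] 0.049230825142245326 0.07232792479835266
pin->rail mid 17.09791877940701 0.16951915742083798
pin->notch 27.107953551619698 0.13516738742125853
```

```bash
python3 -m pendant '[0.09,-0.09,-0.05,0,0,-0.2,0, 0.09,-0.09,-0.03,0,0,-0.2,0, 0.085,-0.09,0,0,0,-0.2,0, 0.08,-0.085,0,0,0,-0.2,0, 0,0,0,0,0,0,0, 0,0,0,0,0,0,0]'
python3 see.py 4;python3 - <<'E'
import cv2
a=cv2.imread("pics/wrist4.png");cv2.imwrite("pics/z4.png",cv2.resize(a[10:270,285:560],None,fx=2.9,fy=2.3,interpolation=cv2.INTER_CUBIC))
E
```

```text
time_s: 6.0
tool_pos: [0.5493, 0.0915, 0.014]
tool_rot: [-89.9, -0.0, -163.5]
force: [0.5, 0.2, 0.1]
grip_width: 0.001
```

View pics/z4.png

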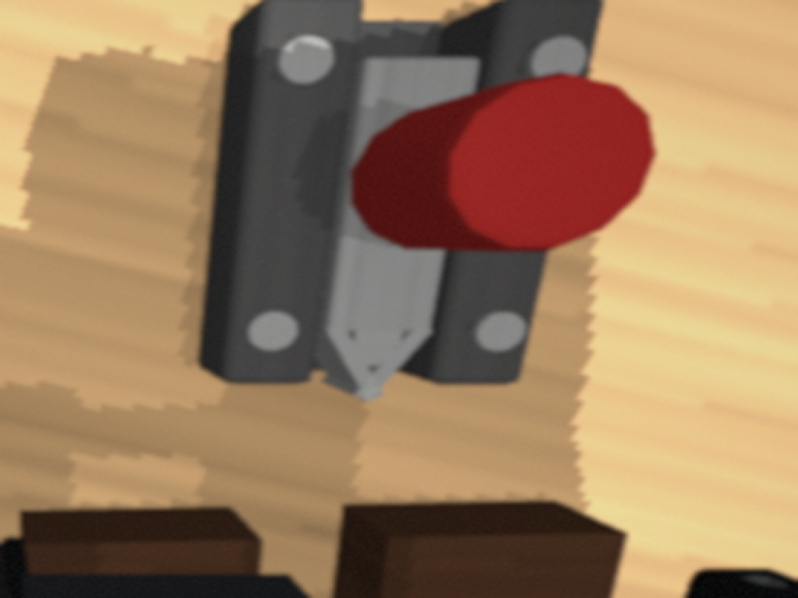

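Run:
```python
from cell import env
from meas import *
c=env.read_camera("wrist")
f=lambda x,y,z:onz(c,285+x/2.9,10+y/2.3,z)[:2]
ang=lambda a,b:np.degrees(np.arctan2(*(b-a)[::-1]))
print("board head",ang(f(624,533,.022),f(25,540,.022))-90,ang(f(624,533,.022),f(385,537,.022))-90)
L0,L1=f(229,382,.021),f(262,2,.021);R0,R1=f(518,381,.021),f(602,0,.021)
print("rails",ang(L0,L1),ang(R0,R1),"ends",ang(R0,L0)-90,(L0+R0)/2)
nl,nr=f(258,542,.022),f(385,537,.022);n=(nl+nr)/2
P=np.array([.4535,-.0085]);m=(L0+R0)/2
print("pin->rail",ang(P,m),"pin->notch",ang(P,n),"tip",ang(P,f(370,395,.016)))
```

```text
board head 17.395962538620495 17.792786876331277
rails 17.27944223626372 16.589788410492428 ends 16.74409549576015 [0.61607887 0.03988889]
pin->rail 16.574757925115474 pin->notch 18.838253707572925 tip 15.887760832066347
```

```bash
python3 -m pendant '[0.01,-0.03,0,0,0,0,0, 0.01,-0.03,0,0,0,0,0, 0,0,0,0,0,0,0, 0,0,0,0,0,0,0]'
python3 see.py 5;python3 - <<'E'
import cv2
a=cv2.imread("pics/wrist5.png");cv2.imwrite("pics/z5.png",cv2.resize(a[10:270,285:560],None,fx=2.9,fy=2.3,interpolation=cv2.INTER_CUBIC))
E
```

```text
time_s: 6.7
tool_pos: [0.5501, 0.0899, 0.014]
tool_rot: [-90.0, -0.0, -163.4]
force: [0.5, 0.9, -0.5]
grip_width: 0.0006
```

View pics/z5.png

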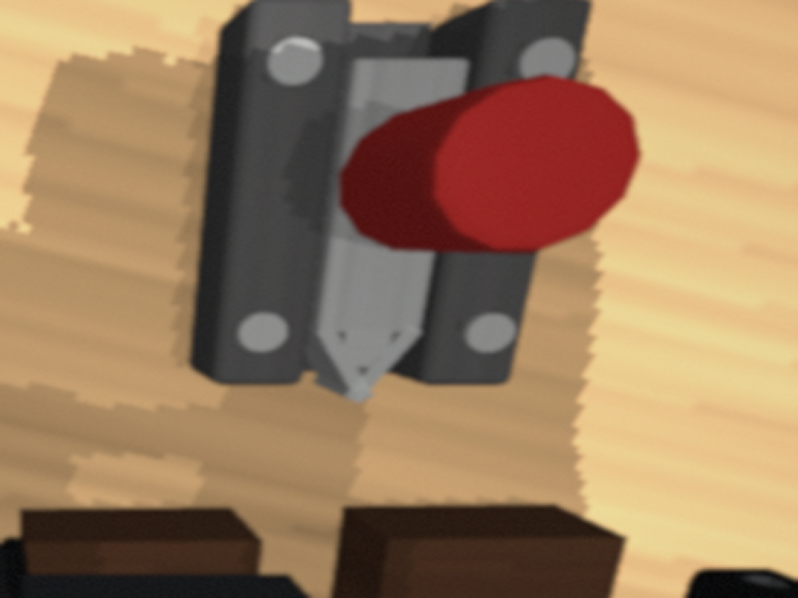

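```bash
python3 -m pendant '[-0.08,0.28,0,0,0,0,0, 0,0,0.5,0,0,0,0, 0,0,0.9,0,0,0,0, 0,0,0.9,0,0,0,0, 0.6,-0.1,0.9,0,0,0,0, 0.8,-0.15,0,0,0,0,0, 0.9,-0.2,0,0,0,0,0, 0.9,-0.2,0,0,0,0,0, 0.6,-0.2,0,0,0,0,0, 0,0,0,0,0,0,0]'
python3 see.py 6
```

```text
time_s: 8.1
tool_pos: [0.7004, 0.0657, 0.1431]
tool_rot: [-90.0, 0.1, -163.6]
force: [-1.1, 0.0, -0.4]
grip_width: 0.0006
```

View pics/wrist6.png

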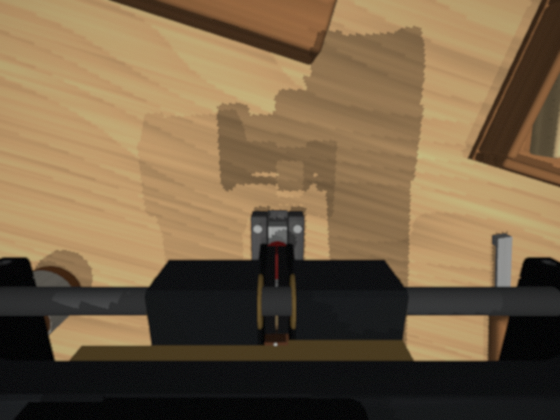

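View pics/st6.png

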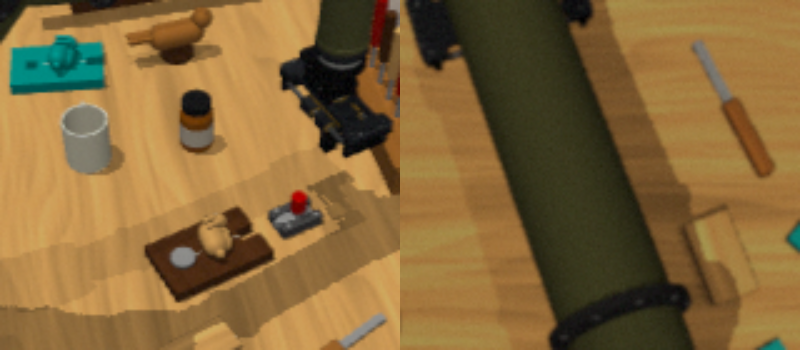

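The side view (left) shows the board's notch facing the tongue, and the wrist view shows the knob centred under the fingers at (278,247). Next is one heading check from the now clear side view, by edge fit.

Run:
```python
from cell import env
from meas import *
s=env.read_camera("side");r,_=red(s,(330,190));print("knob px",r)
o,d=ray(s,*r)
K=onz(s,*r,.046);print("knob",K)
t=s["image"][180:235,260:350,::-1];cv2.imwrite("pics/s7.png",cv2.resize(t,(790,483),interpolation=cv2.INTER_CUBIC))
```

```text
knob px [329.36363636 188.31818182]
knob [0.66097764 0.06169228 0.046     ]
```

View pics/s7.png

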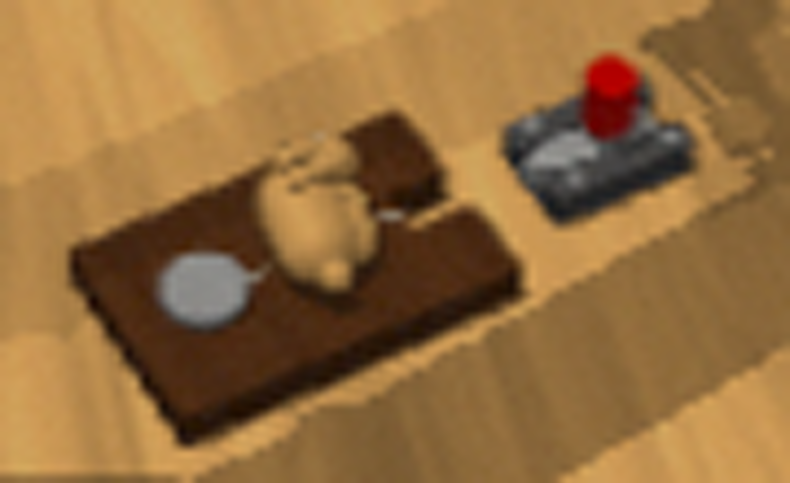

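Run:
```python
from cell import env
from meas import *
c=env.read_camera("side")
f=lambda x,y,z:onz(c,260+x/8.778,180+y/8.78,z)[:2]
ang=lambda a,b:np.degrees(np.arctan2(*(b-a)[::-1]))
print("edge right",ang(f(182,428,.022),f(520,268,.022)),"edge left",ang(f(75,252,.022),f(400,112,.022)),"end",ang(f(520,268,.022),f(400,112,.022))-90,"back",ang(f(182,428,.022),f(75,252,.022))-90)
print("pin->tongue tip",ang(f(204,285,.032),f(530,165,.018)),"rail",ang(f(565,205,.021),f(690,150,.021)))
print("knob top",f(612,75,.06),f(204,285,.032))
```

```text
edge right 18.538600824219177 edge left 17.436128507667796 end 16.44625168390398 back 14.620938894984064
pin->tongue tip 16.732649751759233 rail 17.013804075439985
knob top [0.65746265 0.04803481] [ 0.45537695 -0.01084617]
```

```bash
python3 -m pendant '[0,0,-0.9,0,0,0,0, 0,0,-0.9,0,0,0,0, 0,0,-0.6,0,0,0,0, 0,0,-0.23,0,0,0,0, 0,0,0,0,0,0,0, -0.3,-0.09,0,0,0,0,0, -0.25,-0.075,0,0,0,0,0, -0.2,-0.06,0,0,0,0,0]'
python3 see.py 8
```

```text
time_s: 9.35
tool_pos: [0.6694, 0.0583, 0.0382]
tool_rot: [-90.0, 0.2, -163.4]
force: [2.1, 0.8, 1.3]
grip_width: 0.0004
```

View pics/st8.png

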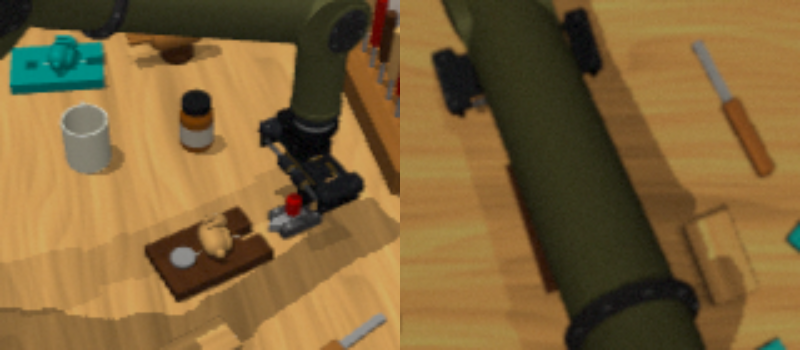

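View pics/wrist8.png

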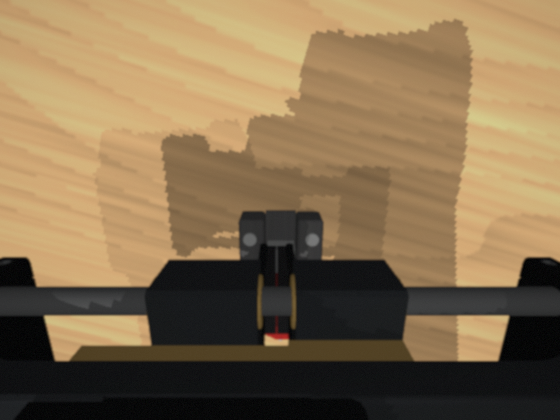

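The finger is on the knob with about 2 N, and the board is unmoved. I'll keep pushing.

```bash
python3 -m pendant '[-0.2,-0.065,0,0,0,0,0, -0.2,-0.065,0,0,0,0,0, -0.2,-0.065,0,0,0,0,0, -0.2,-0.06,0,0,0,0,0, -0.15,-0.045,0,0,0,0,0, 0,0,0,0,0,0,0]'
python3 see.py 9
```

```text
time_s: 10.25
tool_pos: [0.6301, 0.0457, 0.0368]
tool_rot: [-90.0, -0.1, -163.5]
force: [1.0, 0.2, 0.5]
grip_width: 0.0007
```

View pics/st9.png

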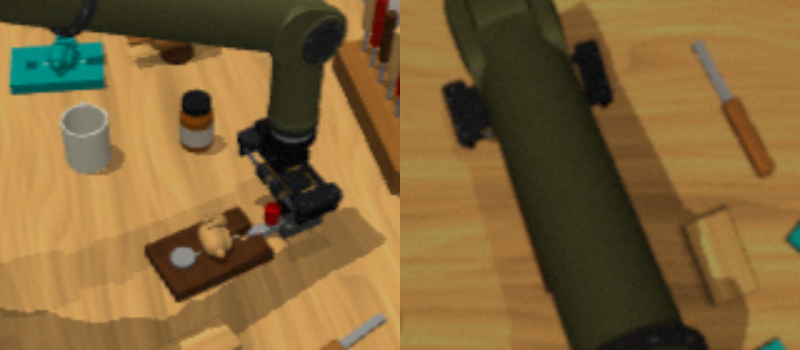

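```bash
python3 -m pendant '[-0.06,-0.02,0,0,0,0,0, -0.06,-0.02,0,0,0,0,0, 0,0,0,0,0,0,0]'; python3 -m pendant '[-0.06,-0.02,0,0,0,0,0, -0.04,-0.01,0,0,0,0,0, 0,0,0,0,0,0,0]'
```

```text
time_s: 10.78
tool_pos: [0.626, 0.0443, 0.0368]
tool_rot: [-90.0, -0.0, -163.5]
force: [2.6, 0.8, -1.3]
grip_width: 0.0004
time_s: 11.15
tool_pos: [0.6256, 0.0441, 0.0373]
tool_rot: [-90.0, 0.4, -163.4]
force: [11.5, 2.8, -8.1]
grip_width: 0.0004
```

Force jumped from about 2.7 N to 12 N with no further motion, so this is the stop, at the predicted 180 mm from the pin. Now backing off to check.

```bash
python3 -m pendant '[0.3,0.09,0,0,0,0,0, 0.5,0.15,0,0,0,0,0, 0.2,0.06,0.8,0,0,0,0, 0,0,0.9,0,0,0,0, 0,0,0.9,0,0,0,0, 0,0,0.9,0,0,0,0, 0,-0.9,0.5,0,0,0,0, 0,-0.95,0,0,0,0,0, 0,-0.95,0,0,0,0,0, 0,-0.95,0,0,0,0,0]'; python3 -m pendant '[0,-0.95,0,0,0,0,0, 0,-0.95,0,0,0,0,0, 0,-0.95,0,0,0,0,0, 0,-0.95,0,0,0,0,0, 0,-0.95,0,0,0,0,0, 0,0,0,0,0,0,0]'
python3 see.py 10
python3 - <<'E'
from cell import env
from meas import *
c=env.read_camera("top");s=env.read_camera("side")
cv2.imwrite("pics/z10.png",np.hstack([cv2.resize(c["image"][130:235,215:305,::-1],(400,467),interpolation=2),cv2.resize(s["image"][180:235,260:340,::-1],(400,467),interpolation=2)]))
P=np.array([.4535,-.0085])
for cc,n0 in((c,(256,162)),(s,(315,195))):
    r,_=red(cc,n0)
    if r is not None:
        for z in(.046,.06):
            K=onz(cc,*r,z)[:2];print(r,z,K,np.linalg.norm(K-P),np.degrees(np.arctan2(*(K-P)[::-1])))
d,m=dark(c,(261,195));cn=max(cv2.findContours(m.astype(np.uint8),0,1)[0],key=cv2.contourArea)
b=cv2.boxPoints(cv2.minAreaRect(cn));print([(onz(c,*q,.022)[:2].round(4),np.round(q)) for q in b],cv2.minAreaRect(cn))
E
```

```text
time_s: 12.4
tool_pos: [0.6614, -0.0956, 0.1969]
tool_rot: [-90.0, -0.1, -163.4]
force: [0.4, -0.1, -0.1]
grip_width: 0.0003
time_s: 13.15
tool_pos: [0.6601, -0.2899, 0.1959]
tool_rot: [-90.0, -0.2, -163.8]
force: [0.3, 0.0, -0.7]
grip_width: 0.0007
[255.80392157 161.2745098 ] 0.046 [0.60696601 0.03647377] 0.15992015473662632 16.333415023732467
[255.80392157 161.2745098 ] 0.06 [0.60416748 0.03560797] 0.15699108716809984 16.317415634703067
[317.73076923 193.42307692] 0.046 [0.60796403 0.0448856 ] 0.1634293678652421 19.066086788681034
[317.73076923 193.42307692] 0.06 [0.60403922 0.03290688] 0.15613002789412664 15.379292860057472
[(array([0.5648, 0.0817]), array([242., 176.], dtype=float32)), (array([ 0.5965, -0.0206]), array([274., 166.], dtype=float32)), (array([ 0.4311, -0.0708]), array([290., 217.], dtype=float32)), (array([0.4   , 0.0308]), array([259., 227.], dtype=float32))] ((266.25048828125, 196.2157440185547), (53.40715408325195, 33.17913818359375), 72.34988403320312)
```

View pics/z10.png

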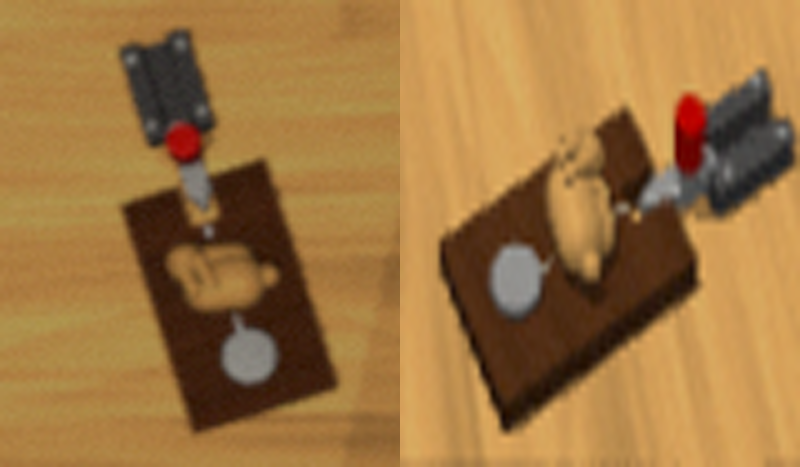

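```bash
python3 -c "
from cell import env
env.sign_off()"
```

```text
the job is handed in; nothing more can be done
```

I turned the board about 31° clockwise by pushing its +y edge near the free corner, then pushed the red knob until the tongue reached its stop. I backed the arm clear and handed the job in at about 13.3 s; the hand-in reports no verdict.

- **Tongue:** the last top view puts the knob 157.0 mm from the pin, the expected distance for a slide of 0.058 (fully home). The side view gives 156.1 mm. At the stop the push force rose from about 2.7 N to 12 N with almost no movement, and the tongue is visible in the notch.
- **Board heading:** about 17.0°, against 16.3 to 17.0° for the fixture, depending on the feature measured. That is within about 0.7° (0.012 rad) of square.
- **Everything else:** I never saw contact with the rabbit, and the wrist force stayed near zero while pushing the board. The other things looked undisturbed in the views, but I did not measure their positions again.
- **Disagreements:** while the board was being aligned, two ways of measuring its heading differed by up to about 1.6°. Heading fits from the coarser side view scattered from 14.6 to 18.5°. Seating the tongue settled it.

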